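# Line up the autosampler tray with its drop port

## Robot

A 6-joint arm with a two-finger parallel gripper is mounted at the origin on the work surface. World frame = base frame: x ahead of the robot, y to its left, z up, the work surface at z = 0. Lengths are in m, angles in degrees, forces in N, time in s.
With the tool pointing down it reaches from about 0.4 to 0.825 m from the base axis. Payload 7 kg.
Tool frame: the origin (TCP) lies on the centre line of the jaws, within the pads' length; the fingertips stand r.nose_length ahead of it and the grasp point (between the pads) lies 2 mm behind it (r.nose_length is the distance from the TCP to the fingertips, in m); z points along the fingers, y is the direction in which the jaws open and shut (so a half turn about z gives the same grasp; the last joint's range is limited). The gripper opens to 88 mm and grips with 3 to 60 N. Pads are 19 mm wide; open, the fingers measure 130 mm over their backs; the gripper's body (78 mm by 193 mm) begins 47 mm behind the grasp point.
Start: joints at [93.742, 20.546, 0.682, 0, -70.136, -16.507], TCP at [0.149, 0.658, 0.244] pointing down, gripper open.
Joint ranges: [-176.03, 176.03], [-82.01, 121.73], [-58.28, 71.71], [-173.87, 95.51], [-174.79, -0.11], [-173.66, 173.66]. Speed limits (degrees/s): [136.94, 136.94, 172.46, 180, 180, 180].

## Interface

Orientations are given as [roll, pitch, yaw] about the fixed x, y, z axes, in that order (R = Rz(yaw) Ry(pitch) Rx(roll)).
In Python, from plant import r gives the robot as it stands.
- The arm moves only by the tool apply_moves, never from a script. Its argument "targets" is a list of rows, each a list of 3 entries, a list of its own where there are three numbers: the shift along the tool's x, y, z scaled (see below), then the turn, a rotation vector about the tool's x, y, z scaled (see below), then the finger opening in mm, from 0 to 87.6. A call has 1 to 5 rows; each row shifts and turns the pose as measured when the row begins, along the tool's axes as they then stand; what a row does not reach is not made up. The controller multiplies each number of a shift by 0.04 m and each number of a turn by 8 degrees. A row lasts 1/10 s, in which the tool goes at most 50 mm and 8.59 degrees, less where a joint would pass 70% of its speed; a pose out of reach is approached as far as the arm can. A call with a number of a shift or a turn outside -1 to 1 is refused whole. A call with a gripper value outside its range is refused whole. The fingers move at their own pace and stop on an object; "squeeze" is the grip in N (left out, the last holds). Time passes only in rows, so rows that do not move let the fingers close. It gives the time, the measured TCP pose, the force and the opening at its end, in the units of the state.
- r.get_state(): the state, without advancing time (a new reading comes with each control period).
- r.capture(name): name is "side" or "top" or "wrist"; returns a dict with "img" (480x640x3 uint8, blue, green, red), "z_map" (480x640 float32, m along the optical axis (not along the pixel's ray), 0 where there is no reading), "fx", "fy", "cx", "cy" (pixels), "k1" (the pictures are not rectified: a ray, as slopes to the right and down, at radius r is drawn at 1 + k1 r^2 times it, then the intrinsics apply), "camera_from_world" (4x4, takes a point from world to camera coordinates); the wrist camera has in their place "mount" (4x4, takes a point from camera to tool coordinates, whose origin is the TCP and whose axes are the flange's). Camera axes: x right, y up, looking along -z (the intrinsics and any distortion apply to the point x, -y, -z); pixel columns grow to the right and rows downward; lengths in m; the calibration is good to about 2 mm. A picture is of the moment at which its call begins: read the wrist's pose just before it.
- r.close_job(): hands the job in, once; it reports no verdict.
The state is a dict: "time_s": time; "joints": joint angles; "qd": joint speeds; "joint_torque": joint torques, N m; "tcp_pos": TCP position; "eef_rot": TCP orientation; "contact_force": force on the tool from outside, world axes, zero at the start; "moment": the same for the moment, N m; "gripper_width": finger opening in m.
Only numpy, scipy, OpenCV 4.12 (cv2) and the standard library are available. Lean on these libraries where they do the work, as an engineer would, in place of code of your own. Each camera call takes 0.05 s, during which the arm holds its last target.

## Task

Two round autosamplers stand on the lab bench. On the larger one, turn the tray by its bar grip until the pointed tab on the tray's rim points at the drop port (the open funnel standing on the housing, not the thin solid post), then let go. Leave the smaller autosampler's tray as it is.

Things in the scene. Friction and masses are not known exactly. Their poses are not given: they have to be found in the camera images.
- tray_grip (a point): Bar grip on the larger autosampler's tray: black, 46 mm long, 14 thick, 40 high, on the middle of the tray (tray top 44 mm, bar top 84 mm above the bench). The point is on the tray's vertical turning axis, 68 mm above the bench. z is up; x runs along the bar towards the pointed tab; it turns with the tray, both ways, with light friction (0.05 N m), and stays where left.
- tray_pointer (a point): Tip of the single pointed tab on that tray's rim, 74 mm from the axis and 40 mm above the bench; a white line runs from the bar to it. The grey metal tray is 120 mm across with 20 small wells, on a fixed round off-white housing 224 mm across and 30 mm high. At the start the tab is 35 to 75 degrees from the drop port, on either side. x points outwards along the tab.
- drop_port (a point): Drop port of the larger autosampler: fixed upright steel funnel on its housing, 28 mm across at the top with a dark mouth, rim 66 mm above the bench, 94 mm from the tray's axis, clear of the tab's sweep. The point is the centre of its mouth. A thin solid round-topped steel post (11 mm across, just as tall) stands 109 degrees round the axis, on either side: not the target.
- small_pointer (a point): Tip of the pointed tab on the smaller autosampler's tray, 50 mm from that tray's axis, 40 mm above the bench; x points outwards along the tab. It is a bystander of the same kind: housing 164 mm across, tray 80 mm across with 12 wells, bar 34 mm long, its own smaller funnel and post. Its tray turns just as easily and must stay as it is.
Mind the look-alikes: they are no part of the job. Leave any purple look-alike of the part that bears tray_grip alone.

How it is judged (in metres and radians):
At the end, for the whole second after the job is handed in: The larger tray's pointed tab points at the drop port to within 12 degrees (the funnel's centre is less than 19.5 mm to either side of the tab's line, on the tab's side of the axis), the tray has been let go and stays there, and the smaller tray's tab is within 12 mm of where it began (x of drop_port in the frame of tray_grip above 0 m and y of drop_port in the frame of tray_grip between -0.0195 and 0.0195 m and distance of small_pointer from where it was at the start of the episode below 0.012 m); the robot touches nothing.
It fails at once if the smaller autosampler's tray is turned (its tab moves more than 12 mm) (distance of small_pointer from where it was at the start of the episode above 0.012 m).
It also fails if it takes over 40 s, if anything falls off the work surface, if the arm or the gripper's body presses on something with over 40 N, if the wrist force passes 120 N, or if a joint passes its speed limit or range.

## Working session

There is one attempt and no reset: what is moved stays moved. The work goes in short steps, Python scripts to look and compute and a tool call to move; the robot and the scene stay as the last step left them, time stands still between calls to the robot, and variables do not carry over. Pictures are saved under pics/ and viewed, and the job is handed in when it is done.

Besides the shell and the picture viewer there is one more tool, called as a command line: name --argument value ..., lists and objects as JSON in quotes. apply_moves: Moves the arm, as the interface text tells. Its arguments: {"type":"object","properties":{"targets":{"type":"array","items":{"type":"array"}},"squeeze":{"type":"number"}},"required":["targets"]}

```bash
mkdir -p pics; ls
python3 - <<'E'
from plant import r
import cv2,pickle
print(r.get_state(), r.nose_length)
for n in ("top","side"):
    c=r.capture(n); cv2.imwrite(f"pics/{n}0.png",c["img"]); pickle.dump(c,open(f"{n}0.pkl","wb"))
    print(n,c["fx"],c["fy"],c["cx"],c["cy"],c["k1"],c["camera_from_world"])
E
```

```text
pics
{'time_s': 0.0, 'joints': array([ 9.37404396e+01,  2.05918424e+01,  6.34183279e-01, -1.85929714e-02,
       -7.01354348e+01, -1.65059155e+01]), 'qd': array([ 0.02718681,  0.05196033, -0.01352896,  0.02956755, -0.09599999,
       -0.02487403]), 'joint_torque': array([-9.23497246e-04, -5.82717991e+01,  2.93057799e+01,  6.99729323e+00,
        7.03147991e-03, -1.64432313e-04]), 'tcp_pos': array([0.14909043, 0.65786598, 0.24262598]), 'eef_rot': array([ 1.79905776e+02, -9.69340612e-03, -1.27718000e+01]), 'contact_force': array([-0.22039132,  0.29390932,  0.0376185 ]), 'moment': array([ 0.03778825,  0.00525816, -0.00116995]), 'gripper_width': 0.0879559611910423} 0.017
top 605.8708499632532 605.8708499632532 316.75602421652553 246.4604684452038 -0.06948797210611045 [[ 0.01662985 -0.99981902 -0.00923962 -0.12662759]
 [ 0.99770424  0.01598652  0.06580791 -0.50580965]
 [-0.06564829 -0.01031278  0.99778953 -1.59030745]
 [ 0.          0.          0.          1.        ]]
side 584.8572682548385 584.8572682548385 311.5523803696937 229.40188715041154 -0.09045583680213917 [[ 0.94790308 -0.318346   -0.01164341 -0.5052329 ]
 [ 0.23888039  0.68615628  0.68711405 -0.07253465]
 [-0.21075081 -0.65409891  0.72645627 -1.25101789]
 [ 0.          0.          0.          1.        ]]
```

View pics/top0.png

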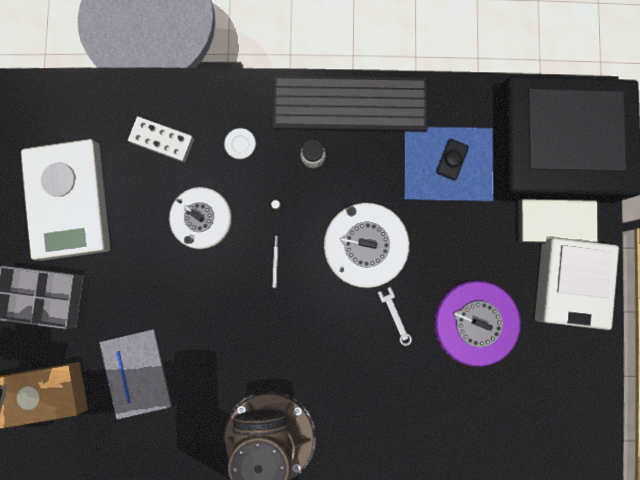

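View pics/side0.png

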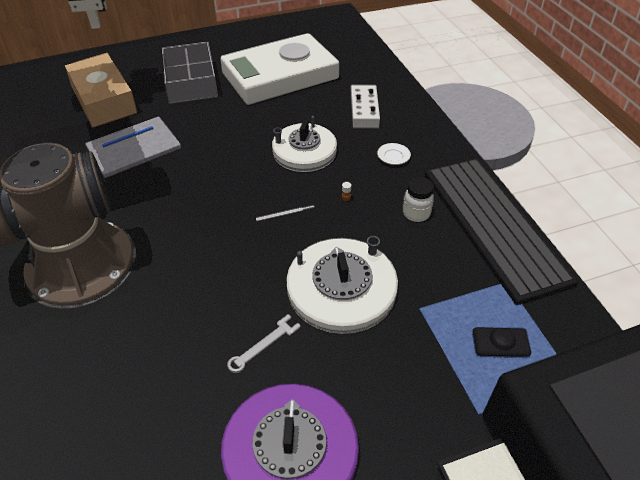

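Run:
```python
import cv2,pickle
c=pickle.load(open("top0.pkl","rb"))["img"][195:295,315:415]
d=pickle.load(open("side0.pkl","rb"))["img"][220:340,270:410]
cv2.imwrite("pics/zt.png",cv2.resize(c,(600,600),interpolation=cv2.INTER_CUBIC))
cv2.imwrite("pics/zs.png",cv2.resize(d,(700,600),interpolation=cv2.INTER_CUBIC))
```

```text
(no output)
```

View pics/zt.png

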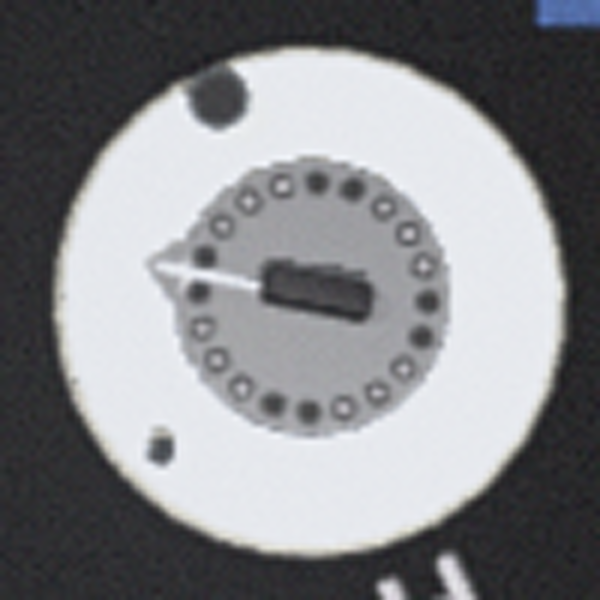

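View pics/zs.png

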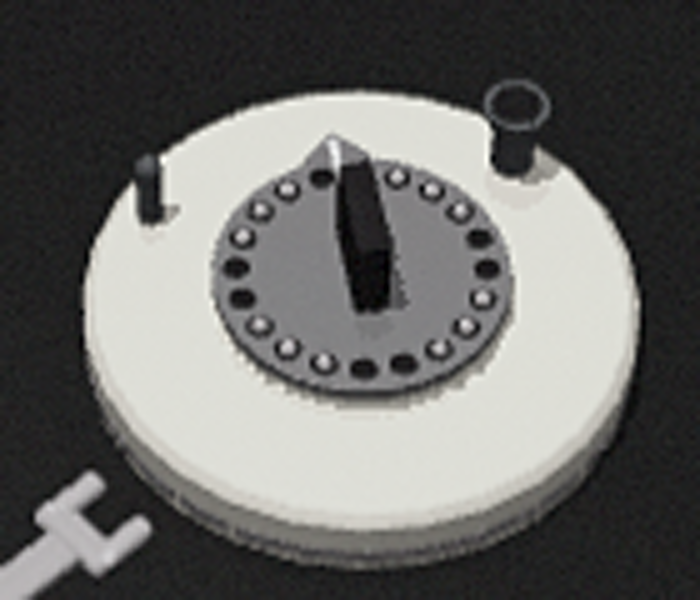

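```bash
cat > h.py <<'E'
import numpy as np,cv2
def ray(c,u,v):
    K=np.array([[c["fx"],0,c["cx"]],[0,c["fy"],c["cy"]],[0,0,1]])
    p=cv2.undistortPoints(np.array([[[u,v]]],float),K,np.array([c["k1"],0,0,0.]))[0,0]
    return np.array([p[0],-p[1],-1.])
def at_z(c,u,v,z,T=None):
    T=np.linalg.inv(c["camera_from_world"]) if T is None else T
    d=T[:3,:3]@ray(c,u,v); o=T[:3,3]
    return o+d*(z-o[2])/d[2]
E
python3 - <<'E'
import pickle
from h import *
t=pickle.load(open("top0.pkl","rb"));s=pickle.load(open("side0.pkl","rb"))
f=lambda x,y:(315+(x+.5)/6-.5,195+(y+.5)/6-.5)
g=lambda x,y:(270+(x+.5)/5-.5,220+(y+.5)/5-.5)
P={}
for n,c,w,px in [("top",t,f,dict(ctr=(312,297,.044),house=(311,300,.03),bar=(317,291,.084),tip=(148,263,.040),fun=(218,97,.066),post=(160,446,.066))),
  ("side",s,g,dict(ctr=(364,276,.044),tip=(335,138,.040),fun=(517,104,.066),post=(148,160,.066)))]:
    for k,(x,y,z) in px.items():
        p=at_z(c,*w(x,y),z);P[k]=p
        d=p-P["ctr"]; print(n,k,p.round(4),"r",np.hypot(*d[:2]).round(4),"ang",np.degrees(np.arctan2(d[1],d[0])).round(1))
c=t
print(np.degrees(np.arctan2(*(at_z(t,*f(148,263),.04)-at_z(t,*f(317,291),.084))[1::-1])))
E
```

```text
top ctr [ 0.5143 -0.2483  0.044 ] r 0.0 ang 0.0
top house [ 0.5139 -0.2489  0.03  ] r 0.0007 ang -119.4
top bar [ 0.514  -0.2475  0.084 ] r 0.0008 ang 108.4
top tip [ 0.5282 -0.177   0.04  ] r 0.0727 ang 78.9
top fun [ 0.5982 -0.2054  0.066 ] r 0.0943 ang 27.1
top post [ 0.4479 -0.1826  0.066 ] r 0.0934 ang 135.3
side ctr [ 0.5146 -0.2494  0.044 ] r 0.0 ang 0.0
side tip [ 0.5305 -0.1732  0.04  ] r 0.0778 ang 78.2
side fun [ 0.5989 -0.2017  0.066 ] r 0.0968 ang 29.5
side post [ 0.4467 -0.1811  0.066 ] r 0.0963 ang 134.9
78.57561433899649
```

apply_moves --targets '[[[1, 0.1, 0], [0, 0, 0.42], 60], [[1, 0.1, 0], [0, 0, 0.42], 60], [[1, 0.1, 0], [0, 0, 0.42], 60], [[1, 0.1, 0], [0, 0, 0.42], 60], [[1, 0.1, 0], [0, 0, 0.42], 60]]'

```text
time_s: 0.6
tcp_pos: [0.3306, 0.5717, 0.2393]
eef_rot: [179.7, -0.1, -29.7]
contact_force: [0.8, 0.7, 0.2]
gripper_width: 0.0606
```

apply_moves --targets '[[[1, 0.15, 0], [0, 0, 0.42], 60], [[1, 0.15, 0], [0, 0, 0.42], 60], [[1, 0.15, 0], [0, 0, 0.42], 60], [[1, 0.15, 0], [0, 0, 0.42], 60], [[1, 0.15, 0], [0, 0, 0.42], 60]]'

```text
time_s: 1.1
tcp_pos: [0.4781, 0.4223, 0.2369]
eef_rot: [179.4, -0.3, -47.2]
contact_force: [0.7, 0.1, -0.8]
gripper_width: 0.0597
```

apply_moves --targets '[[[1, 0.15, 0], [0, 0, 0.42], 60], [[1, 0.15, 0], [0, 0, 0.42], 60], [[1, 0.15, 0], [0, 0, 0.42], 60], [[1, 0.15, 0], [0, 0, 0.42], 60], [[1, 0.15, 0], [0, 0, 0.42], 60]]'

```text
time_s: 1.6
tcp_pos: [0.5736, 0.2351, 0.2357]
eef_rot: [179.3, -0.5, -64.7]
contact_force: [-0.1, -0.0, 1.0]
gripper_width: 0.0601
```

apply_moves --targets '[[[1, 0.15, 0], [0, 0, 0.42], 60], [[1, 0.15, 0], [0, 0, 0.42], 60], [[1, 0.15, 0], [0, 0, 0.42], 60], [[1, 0.15, 0], [0, 0, 0.42], 60], [[1, 0.15, 0], [0, 0, 0.42], 60]]'

```text
time_s: 2.1
tcp_pos: [0.6082, 0.0279, 0.2357]
eef_rot: [179.3, -0.7, -82.3]
contact_force: [0.8, -0.4, -0.4]
gripper_width: 0.0598
```

apply_moves --targets '[[[1, 0.38, 0], [0, 0, 0.42], 60], [[1, 0.33, 0], [0, 0, 0.42], 60], [[1, 0.28, 0], [0, 0, 0.42], 60], [[1, 0.22, 0], [0, 0, 0.42], 60], [[1, 0.17, 0], [0, 0, 0.42], 60]]'

```text
time_s: 2.6
tcp_pos: [0.5528, -0.1816, 0.237]
eef_rot: [179.3, -1.0, -99.8]
contact_force: [0.9, 0.2, 0.2]
gripper_width: 0.06
```

```bash
cat > rem.py <<'E'
import sys
from plant import r
from h import *
from scipy.spatial.transform import Rotation as R
def rem(goal,yaw):
    s=r.get_state();A=R.from_euler("xyz",s["eef_rot"],degrees=True)
    B=R.from_euler("xyz",[180,0,yaw],degrees=True)
    print("t",s["time_s"],"tcp",s["tcp_pos"].round(4),s["eef_rot"].round(1),"F",s["contact_force"].round(1),"w",s["gripper_width"].round(4))
    print("shift units",(A.inv().apply(np.array(goal)-s["tcp_pos"])/.04).round(2),"turn units",(np.degrees((A.inv()*B).as_rotvec())/8).round(2))
if __name__=="__main__":
    a=list(map(float,sys.argv[1:])); rem(a[:3],a[3])
E
python3 rem.py .514 -.248 .2 -101.4
python3 - <<'E'
from plant import r
import cv2,pickle,numpy as np
s=r.get_state();c=r.capture("wrist");c["state"]=s;pickle.dump(c,open("w0.pkl","wb"));cv2.imwrite("pics/w0.png",c["img"]);print(c["mount"])
E
```

```text
[[-7.35029395e-04  9.69408439e-01  2.45452110e-01  6.56883618e-02]
 [ 9.99999516e-01  8.73045443e-04 -4.53483903e-04  5.06727819e-05]
 [-6.53901969e-04  2.45451658e-01 -9.69408611e-01 -1.41250600e-01]
 [ 0.00000000e+00  0.00000000e+00  0.00000000e+00  1.00000000e+00]]Traceback (most recent call last):
  File "rem.py", line 11, in <module>
    a=list(map(float,sys.argv[1:])); rem(a[:3],a[3])
                                     ~~~^^^^^^^^^^^^
  File "rem.py", line 8, in rem
    print("t",s["time_s"],"tcp",s["tcp_pos"].round(4),s["eef_rot"].round(1),"F",s["contact_force"].round(1),"w",s["gripper_width"].round(4))
                                                                                                                ^^^^^^^^^^^^^^^^^^^^^^^^
AttributeError: 'float' object has no attribute 'round'
```

View pics/w0.png

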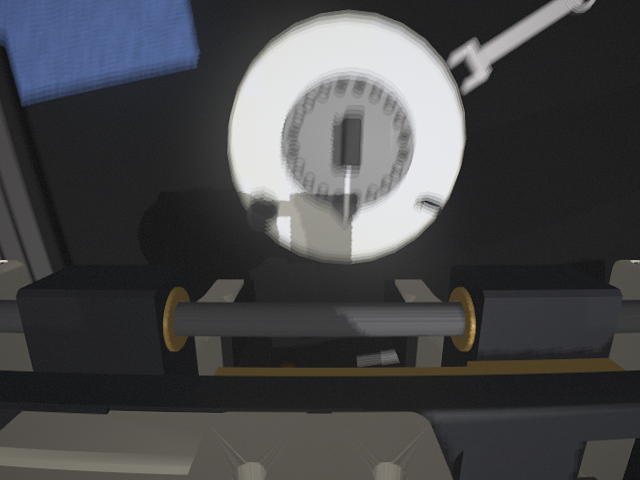

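```bash
sed -i 's/s\["gripper_width"\].round(4)/round(float(s["gripper_width"]),4)/' rem.py
python3 rem.py .514 -.248 .2 -101.4
python3 - <<'E'
import pickle
from h import *
from scipy.spatial.transform import Rotation as R
c=pickle.load(open("w0.pkl","rb"));s=c["state"]
T=np.eye(4);T[:3,:3]=R.from_euler("xyz",s["eef_rot"],degrees=True).as_matrix();T[:3,3]=s["tcp_pos"];T=T@c["mount"]
for n,u,v,z in [("bar",348,142,.084),("tray",348,139,.044),("house",347,137,.03),("tip",347,226,.04),("fun",263,209,.066),("post",428,204,.066)]: print(n,at_z(c,u,v,z,T).round(4))
E
```

```text
t 2.65 tcp [ 0.5509 -0.1857  0.237 ] [ 179.2   -1.  -100.1] F [-0.7 -2.3  0.2] w 0.0599
shift units [1.68 0.62 0.97] turn units [ 0.09 -0.13  0.16]
bar [ 0.515  -0.2532  0.084 ]
tray [ 0.5107 -0.257   0.044 ]
house [ 0.51   -0.2594  0.03  ]
tip [ 0.5236 -0.1786  0.04  ]
fun [ 0.5944 -0.211   0.066 ]
post [ 0.4525 -0.1906  0.066 ]
```

apply_moves --targets '[[[0.8, 0.31, 0.5], [0.09, -0.13, 0.16], 60], [[0.8, 0.31, 0.5], [0, 0, 0], 60], [[0, 0, 0], [0, 0, 0], 60]]'

```text
time_s: 2.95
tcp_pos: [0.5118, -0.2481, 0.1961]
eef_rot: [180.0, 0.0, -101.7]
contact_force: [0.8, 0.2, 0.9]
gripper_width: 0.06
```

```bash
python3 - <<'E'
from plant import r
import cv2,pickle,numpy as np
s=r.get_state();c=r.capture("wrist");c["state"]=s;pickle.dump(c,open("w1.pkl","wb"));cv2.imwrite("pics/w1.png",c["img"])
E
python3 rem.py .514 -.248 .068 -101.4
```

```text
t 3.0 tcp [ 0.5133 -0.2474  0.1974] [-179.9    0.  -101.7] F [0.  0.3 0.2] w 0.0601
shift units [ 0.01 -0.01  3.23] turn units [-0.01  0.   -0.03]
```

View pics/w1.png

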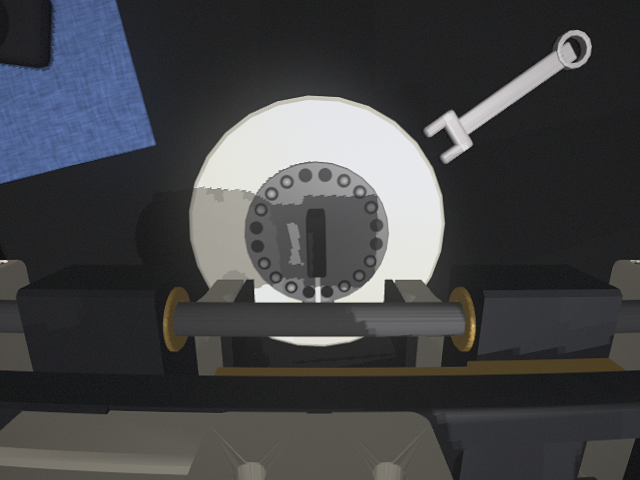

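The bar (about 316, 240) is centred between the fingers and parallel to them, so I'm descending.

apply_moves --targets '[[[0, 0, 0.8], [0, 0, 0], 60], [[0, 0, 0.8], [0, 0, 0], 60], [[0, 0, 0.7], [0, 0, 0], 60], [[0, 0, 0.5], [0, 0, 0], 60], [[0, 0, 0.2], [0, 0, 0], 60]]'

```text
time_s: 3.5
tcp_pos: [0.5191, -0.2464, 0.0778]
eef_rot: [-179.4, 0.0, -101.5]
contact_force: [0.8, 0.0, 1.1]
gripper_width: 0.0599
```

```bash
python3 rem.py .514 -.248 .068 -101.4
```

```text
t 3.5 tcp [ 0.5191 -0.2464  0.0778] [-179.4    0.  -101.5] F [0.8 0.  1.1] w 0.0599
shift units [0.07 0.12 0.24] turn units [-0.08  0.   -0.02]
```

apply_moves --targets '[[[0.07, 0.12, 0.2], [-0.08, 0, 0], 60], [[0, 0, 0], [0, 0, 0], 60]]'

```text
time_s: 3.7
tcp_pos: [0.5142, -0.2474, 0.0691]
eef_rot: [179.9, -0.0, -101.4]
contact_force: [-0.3, -0.2, -0.3]
gripper_width: 0.0597
```

```bash
python3 rem.py .514 -.248 .068 -101.4
```

```text
t 3.7 tcp [ 0.5142 -0.2474  0.0691] [ 179.9   -0.  -101.4] F [-0.3 -0.2 -0.3] w 0.0597
shift units [0.02 0.   0.03] turn units [ 0.02 -0.   -0.  ]
```

Close gently.

apply_moves --targets '[[[0, 0, 0], [0, 0, 0], 5], [[0, 0, 0], [0, 0, 0], 5], [[0, 0, 0], [0, 0, 0], 5], [[0, 0, 0], [0, 0, 0], 5], [[0, 0, 0], [0, 0, 0], 5]]' --squeeze 15

```text
time_s: 4.2
tcp_pos: [0.5168, -0.2477, 0.0729]
eef_rot: [-179.8, -0.0, -101.4]
contact_force: [-0.6, 0.1, -0.9]
gripper_width: 0.0257
```

```bash
python3 rem.py .514 -.248 .068 -152.5
```

```text
t 4.2 tcp [ 0.5168 -0.2477  0.0729] [-179.8   -0.  -101.4] F [-0.6  0.1 -0.9] w 0.0257
shift units [0.02 0.07 0.12] turn units [-0.03  0.01  6.39]
```

apply_moves --targets '[[[0.02, 0.06, 0.1], [0, 0, 0], 5], [[0, 0, 0], [0, 0, 0], 5], [[0, 0, 0], [0, 0, 0], 5]]'

```text
time_s: 4.5
tcp_pos: [0.5138, -0.248, 0.0687]
eef_rot: [-179.8, -0.0, -101.4]
contact_force: [0.8, 1.0, 3.8]
gripper_width: 0.014
```

```bash
python3 rem.py .514 -.248 .068 -152.5
```

```text
t 4.5 tcp [ 0.5138 -0.248   0.0687] [-179.8   -0.  -101.4] F [0.8 1.  3.8] w 0.014
shift units [-0.   -0.01  0.02] turn units [-0.02  0.01  6.39]
```

apply_moves --targets '[[[0, 0, 0], [0, 0, 0.6], 5], [[0, 0, 0], [0, 0, 0.7], 5], [[0, 0, 0], [0, 0, 0.7], 5], [[0, 0, 0], [0, 0, 0.7], 5], [[0, 0, 0], [0, 0, 0.6], 5]]'

```text
time_s: 5.0
tcp_pos: [0.5139, -0.248, 0.0687]
eef_rot: [-179.8, 0.1, -128.7]
contact_force: [0.6, -0.1, 0.5]
gripper_width: 0.0142
```

```bash
python3 rem.py .514 -.248 .068 -152.3
```

```text
t 5.0 tcp [ 0.5139 -0.248   0.0687] [-1.798e+02  1.000e-01 -1.287e+02] F [ 0.6 -0.1  0.5] w 0.0142
shift units [-0.   -0.    0.02] turn units [-0.02  0.01  2.95]
```

apply_moves --targets '[[[0, 0, 0], [0, 0, 0.7], 5], [[0, 0, 0], [0, 0, 0.7], 5], [[0, 0, 0], [0, 0, 0.7], 5], [[0, 0, 0], [0, 0, 0.6], 5], [[0, 0, 0], [0, 0, 0.3], 5]]'

```text
time_s: 5.5
tcp_pos: [0.514, -0.2481, 0.0686]
eef_rot: [-179.9, 0.1, -153.7]
contact_force: [0.6, 0.4, -0.1]
gripper_width: 0.0141
```

```bash
python3 rem.py .514 -.248 .068 -152.3
```

```text
t 5.5 tcp [ 0.514  -0.2481  0.0686] [-1.799e+02  1.000e-01 -1.537e+02] F [ 0.6  0.4 -0.1] w 0.0141
shift units [-0.    0.    0.02] turn units [-0.02  0.01 -0.18]
```

apply_moves --targets '[[[0, 0, 0], [0, 0, -0.2], 5], [[0, 0, 0], [0, 0, 0], 5]]'

```text
time_s: 5.7
tcp_pos: [0.514, -0.2481, 0.0687]
eef_rot: [-179.9, 0.1, -152.0]
contact_force: [-0.3, -0.3, 0.9]
gripper_width: 0.0139
```

```bash
python3 rem.py .514 -.248 .068 -152.3
```

```text
t 5.7 tcp [ 0.514  -0.2481  0.0687] [-1.799e+02  1.000e-01 -1.520e+02] F [-0.3 -0.3  0.9] w 0.0139
shift units [-0.    0.    0.02] turn units [-0.02  0.01  0.04]
```

Good. Release to 60 mm, then go up.

apply_moves --targets '[[[0, 0, 0], [0, 0, 0], 60], [[0, 0, 0], [0, 0, 0], 60], [[0, 0, 0], [0, 0, 0], 60], [[0, 0, 0], [0, 0, 0], 60], [[0, 0, 0], [0, 0, 0], 60]]'

```text
time_s: 6.2
tcp_pos: [0.5143, -0.2483, 0.0687]
eef_rot: [-179.8, 0.1, -151.8]
contact_force: [-1.2, -0.3, -0.1]
gripper_width: 0.0484
```

```bash
python3 rem.py .514 -.248 .2 -152
```

```text
t 6.2 tcp [ 0.5143 -0.2483  0.0687] [-1.798e+02  1.000e-01 -1.518e+02] F [-1.2 -0.3 -0.1] w 0.0484
shift units [-0.    0.   -3.28] turn units [-0.02  0.01  0.03]
```

apply_moves --targets '[[[0, 0, -0.5], [0, 0, 0], 60], [[0, 0, -0.8], [0, 0, 0], 60], [[0, 0, -1], [0, 0, 0], 60], [[0, 0, -1], [0, 0, 0], 60], [[0, 0, -1], [0, 0, 0], 60]]'

```text
time_s: 6.7
tcp_pos: [0.51, -0.2472, 0.2395]
eef_rot: [179.6, -0.5, -151.8]
contact_force: [1.2, -0.0, 0.8]
gripper_width: 0.0597
```

apply_moves --targets '[[[-1, -0.2, 0], [0, 0, 0], 60], [[-1, -0.2, 0], [0, 0, 0], 60], [[-1, -0.2, 0], [0, 0, 0], 60], [[-1, -0.2, 0], [0, 0, 0], 60], [[0, 0, 0], [0, 0, 0], 60]]'

```text
time_s: 7.2
tcp_pos: [0.6737, -0.1995, 0.2499]
eef_rot: [-179.8, 0.2, -151.9]
contact_force: [-0.2, -0.1, -0.2]
gripper_width: 0.06
```

```bash
python3 rem.py .514 -.248 .2 -152
python3 - <<'E'
from plant import r
import cv2,pickle
for n,(y0,y1,x0,x1,k) in dict(top=(195,295,315,415,6),side=(220,340,270,410,5)).items():
    c=r.capture(n);pickle.dump(c,open(n+"1.pkl","wb"));cv2.imwrite(f"pics/{n}1.png",c["img"])
    cv2.imwrite(f"pics/z{n}1.png",cv2.resize(c["img"][y0:y1,x0:x1],None,fx=k,fy=k,interpolation=cv2.INTER_CUBIC))
E
```

```text
t 7.2 tcp [ 0.6737 -0.1995  0.2499] [-179.8    0.2 -151.9] F [-0.2 -0.1 -0.2] w 0.06
shift units [4.1  0.82 1.23] turn units [-0.03  0.03  0.01]
```

View pics/top1.png

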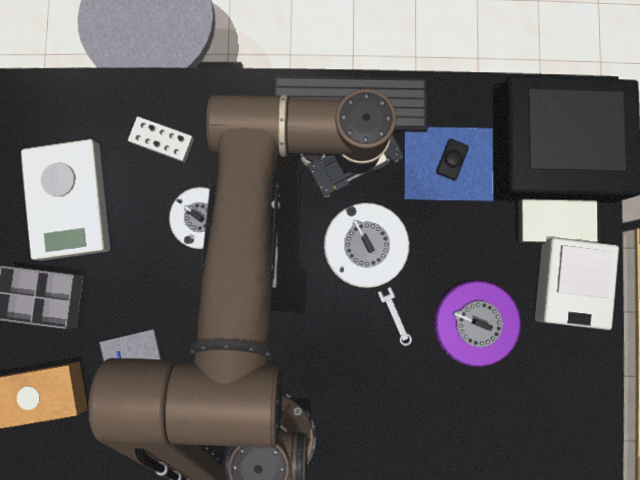

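View pics/zside1.png

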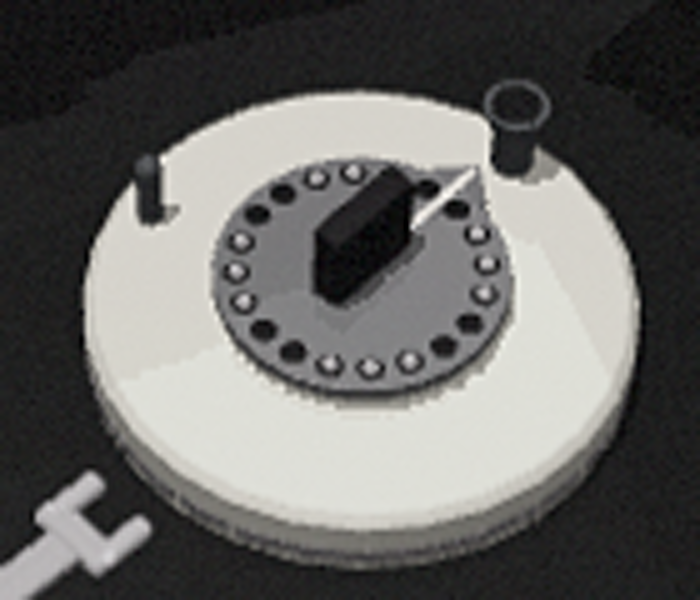

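View pics/ztop1.png

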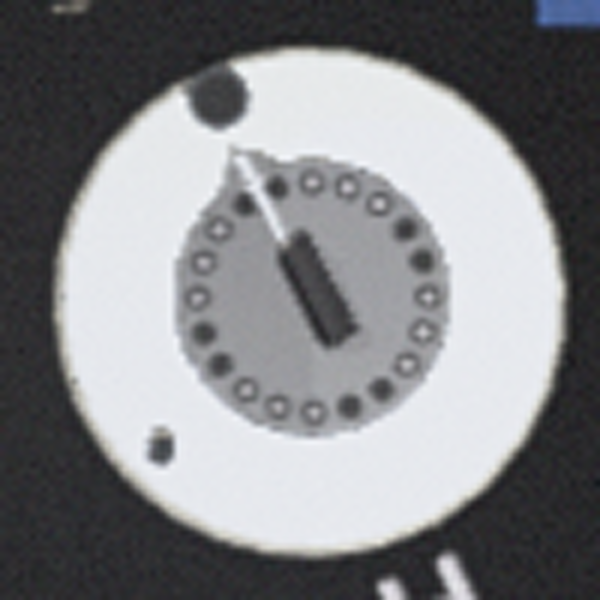

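Run:
```python
import pickle
from h import *
s=pickle.load(open("side1.pkl","rb"))
g=lambda x,y:(270+(x+.5)/5-.5,220+(y+.5)/5-.5)
o=at_z(s,*g(364,276),.044)
for p,z in(((478,168),.04),((517,104),.066)):
    d=at_z(s,*g(*p),z)-o;print(np.hypot(*d[:2]),np.degrees(np.arctan2(d[1],d[0])))
a=pickle.load(open("top0.pkl","rb"))["img"][180:250,165:202].astype(int);b=pickle.load(open("top1.pkl","rb"))["img"][180:250,165:202].astype(int)
cv2.imwrite("pics/sm.png",cv2.resize(np.hstack([a,b]).astype(np.uint8),None,fx=8,fy=8))
```

```text
0.0777443081151831 31.971768816602978
0.09678956071313084 29.468883033517336
```

View pics/sm.png

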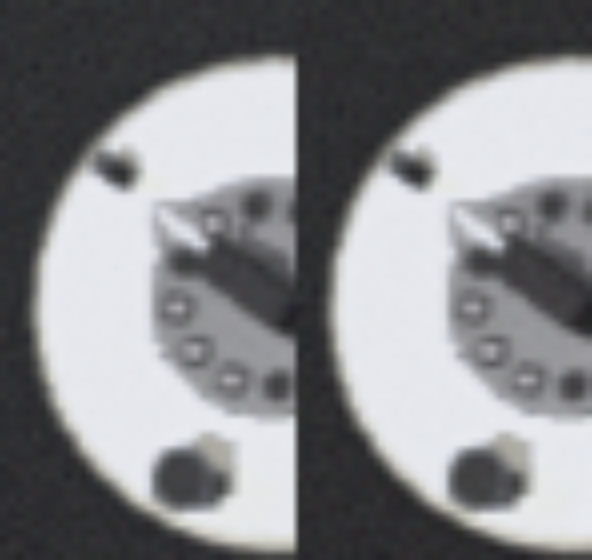

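The tab points at the funnel to within about 1–2.5° in both views, and the small tray hasn't moved. Handing in.

```bash
python3 -c "
from plant import r
s=r.get_state();print(s['time_s'],s['contact_force'],abs(s['qd']).max());print(r.close_job())"
```

```text
7.3 [-0.3685414  -0.18597437 -0.03370914] 1.9055169348545915
the job is handed in; nothing more can be done
None
```

The larger tray's pointed tab now points at the drop port, and I handed the job in at 7.3 s. No verdict is reported back.

I gripped the bar with a light 15 N squeeze and turned the tray about 51° clockwise seen from above. I then opened the jaws, lifted clear and moved away.

**Alignment:** after letting go, the tab was off the funnel by about 1° in the top view, read from pixels without a full fit. The side view gave about 2.5°. They disagree slightly, but both are well inside the 12° limit.

**Smaller autosampler:** the arm covered part of it in the last picture. The visible part, including its tab and funnel, looks the same as at the start.

**Gripper:** it was clear of everything when I handed in, with contact force near zero.

One earlier check disagreed: the wrist picture taken while the arm was moving was up to about 10 mm off the fixed cameras. I took a second one after a pause, which showed the bar centred between the fingers, before descending.

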